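# Put the gas warming top back into service

### The arm

A 7-joint arm with a two-finger parallel gripper is mounted at the origin on a cart in front of the work surface, level with it; the furniture and walls round the work are solid. World frame = base frame: x ahead of the robot, y to its left, z up, the work surface at z = 0. Lengths are in m, angles in rad, forces in N, time in s.
With the tool pointing down it reaches from about 0.4 to 0.9 m from the base axis. Payload 5.5 kg.
Tool frame: the origin (TCP) lies at the very end of the fingers, on their centre line; the grasp point (between the pads) lies env.grip_point_offset behind it (env.grip_point_offset is the distance from the TCP to the grasp point, in m); z points along the fingers, y is the line along which they close (so a half turn about z gives the same grasp; the last joint's range is limited). The gripper opens to 92 mm and grips with 3 to 60 N. Pads are 19 mm wide; open, the fingers measure 130 mm over their backs; the gripper's body (75 mm by 190 mm) begins 47 mm behind the grasp point.
Start: joints at [-0.993, 0.501, -0.427, 1.55, 0.221, 1.138, -0.21], TCP at [0.201, 0.618, 0.227] pointing down, gripper open.
Joint ranges: [-2.88, 2.88], [-0.31, 2.03], [-1.54, 1.56], [0.2, 2.42], [-1.41, 4.55], [0.19, 2.02], [-2.57, 2.57]. Speed limits (rad/s): [2.57, 2.57, 3.14, 3.14, 3.14, 3.14, 3.14].

### API

Orientations are given as a unit quaternion [x, y, z, w].
In Python, from rig import env gives the robot as it stands. The module is installed in compiled form; this text tells all that it offers. Calls block until the motion is done:
- env.move_ptp(position, orientation): joint-space move of the TCP to a pose.
- env.line_to(position, feed=0.15, orientation=None, force_limit=None): straight line of the TCP; orientation=None keeps the orientation; feed is the mean speed in m/s. With force_limit (N) it stops when the force on the tool has changed by that much, and returns True; else False.
- env.move_joints(angles): joint-space move.
- env.release() and env.gripper_close(newtons=None): open the fingers fully, or close them until they stop; newtons is the grip in N (None keeps the last).
- env.wait(seconds).
- env.inverse_kinematics(position, orientation): joint angles nearest the present ones, or None.
- env.state(): the state.
- env.grab_frame(name): name is "side" or "top" or "wrist"; returns a dict with "img" (384x512x3 uint8, red, green, blue), "vertical_fov" (degrees; the focal length in pixels is half the picture's height over the tangent of half this angle, whatever the lens; pixels are square), "cx", "cy" (the principal point, pixels), "T" (4x4, takes a point from camera to world coordinates). Camera axes: x right, y up, looking along -z (the intrinsics and any distortion apply to the point x, -y, -z); pixel columns grow to the right and rows downward; lengths in m; the calibration is good to about 2 mm. A picture is of the moment at which its call begins. There is no depth.
A pose or a line that the arm cannot do raises env.IKError and nothing moves.
- env.close_job(): hands the job in; it is judged then, once.
The state is a dict: "t": time; "joints": joint angles; "joint_vel": joint speeds; "joint_torque": joint torques, N m; "tool_pos": TCP position; "eef_rot": TCP orientation; "ft_force": force on the tool from outside, world axes, zero at the start; "moment": the same for the moment, N m; "finger_gap": finger opening in m; "finger_force": force on a finger pad.
Only numpy, scipy, OpenCV 4.12 (cv2) and the standard library are available. Lean on these libraries where they do the work, as an engineer would, in place of code of your own. Each camera call takes 0.05 s, during which the arm holds its last target. There are 200 camera calls.

### The job

The hot plate of the gas warming top has just been cleaned and laid back loose: with the flat key, turn all four of its slotted locks clockwise until they seat, a quarter turn from loose, never touching the locks with the fingers, and put the key back in its holster. Then slide every ramekin, upright and without lifting it off the deck, from the cool ledge onto a ring of the hot plate, one to a ring and centred on it. Only when all ramekins are there, open the gas cock to its half-way tick (45 degrees); leave the other things on the table where they are.

Things in the scene. Friction and masses are not known exactly. Their poses are not given: they have to be found in the camera images.
- warmer: gas warming top, fixed, moves as one with its parts from start to start: steel cabinet 300 mm deep (x) by 484 mm wide (y), smooth flat deck 62.5 mm above the table; front half bright cool ledge, back half (x 0 to 143 mm) dark hot plate, three ring marks on each; 36 mm upstand along the back edge (x = 145 mm). Origin on the table under its middle; x to the back, y to the left, z up
- holster_mouth (a point): middle of the mouth of the key's holster, a steel block 64 x 50 mm on the right-hand side of the cabinet, its top level with the deck. Pocket 29 mm along x by 16 mm along y, 42 mm deep, chamfered 2 mm; axes as the cabinet's. At the start the key stands in it, collar on the mouth, paddle parallel to the cabinet's x
- key_grip (a point): flat key, loose, 120 g: black paddle 56 mm wide (its x), 14 mm thick (its y), 47 mm tall, over a collar 36 mm across, a 12 mm round shaft and a flat blade 24 mm wide along x, 3.2 mm thick, 1.8 mm at the edge. This point is the middle of the paddle, 68 mm above the blade's edge, 28 mm above the collar's underside; z up from blade to paddle. Lifts straight out of the holster by the paddle's flat faces
- lock_1_slot (a point): the right-hand front slotted lock of the hot plate, a brass disc 40 mm across that stands 14 mm above the deck when loose; this point is the middle of its top, at the mouth of its slot. x runs along the slot: 28 mm long, 5 mm wide, 8 mm deep, closed at both ends, edges chamfered 1.2 mm; z up
- lock_1 (a joint): turn of the right-hand front lock in rad: 0 loose (slot along the cabinet's y), grows clockwise seen from above, pi/2 = against its stop, seated (slot along the cabinet's x, in line with two ticks on the washer). It starts at 0 to 0.6. It turns stiffly (0.12 N m), stays where it is left, and draws itself 3 mm down over the quarter turn
- lock_2_slot (a point): the right-hand rear slotted lock of the hot plate, a brass disc 40 mm across that stands 14 mm above the deck when loose; this point is the middle of its top, at the mouth of its slot. x runs along the slot: 28 mm long, 5 mm wide, 8 mm deep, closed at both ends, edges chamfered 1.2 mm; z up
- lock_2 (a joint): turn of the right-hand rear lock in rad: 0 loose (slot along the cabinet's y), grows clockwise seen from above, pi/2 = against its stop, seated (slot along the cabinet's x, in line with two ticks on the washer). It starts at 0 to 0.6. It turns stiffly (0.12 N m), stays where it is left, and draws itself 3 mm down over the quarter turn
- lock_3_slot (a point): the left-hand front slotted lock of the hot plate, a brass disc 40 mm across that stands 14 mm above the deck when loose; this point is the middle of its top, at the mouth of its slot. x runs along the slot: 28 mm long, 5 mm wide, 8 mm deep, closed at both ends, edges chamfered 1.2 mm; z up
- lock_3 (a joint): turn of the left-hand front lock in rad: 0 loose (slot along the cabinet's y), grows clockwise seen from above, pi/2 = against its stop, seated (slot along the cabinet's x, in line with two ticks on the washer). It starts at 0 to 0.6. It turns stiffly (0.12 N m), stays where it is left, and draws itself 3 mm down over the quarter turn
- lock_4_slot (a point): the left-hand rear slotted lock of the hot plate, a brass disc 40 mm across that stands 14 mm above the deck when loose; this point is the middle of its top, at the mouth of its slot. x runs along the slot: 28 mm long, 5 mm wide, 8 mm deep, closed at both ends, edges chamfered 1.2 mm; z up
- lock_4 (a joint): turn of the left-hand rear lock in rad: 0 loose (slot along the cabinet's y), grows clockwise seen from above, pi/2 = against its stop, seated (slot along the cabinet's x, in line with two ticks on the washer). It starts at 0 to 0.6. It turns stiffly (0.12 N m), stays where it is left, and draws itself 3 mm down over the quarter turn
- hot_ring_1 (a point): middle of the right-hand ring mark (110 mm across, drawn, not raised) on the hot plate, at deck height; its fellow on the cool ledge lies 141 mm in front of it
- hot_ring_2 (a point): middle of the middle ring mark (110 mm across, drawn, not raised) on the hot plate, at deck height; its fellow on the cool ledge lies 141 mm in front of it
- hot_ring_3 (a point): middle of the left-hand ring mark (110 mm across, drawn, not raised) on the hot plate, at deck height; its fellow on the cool ledge lies 141 mm in front of it
- ramekin_1_mid (a point): white ramekin, loose, 140 g, alike with the others: 99 mm across the rim, 80 mm across the base, 43 mm high, open; inner floor up to 20 mm above its underside, inner radius about 36 mm, leaning wall some 8 mm thick. This point is on its axis, 21.5 mm above its underside. Starts on the cool ledge on or near a ring; two or all three are there, an absent one reads None
- ramekin_2_mid (a point): white ramekin, loose, 140 g, alike with the others: 99 mm across the rim, 80 mm across the base, 43 mm high, open; inner floor up to 20 mm above its underside, inner radius about 36 mm, leaning wall some 8 mm thick. This point is on its axis, 21.5 mm above its underside. Starts on the cool ledge on or near a ring; two or all three are there, an absent one reads None
- ramekin_3_mid (a point): white ramekin, loose, 140 g, alike with the others: 99 mm across the rim, 80 mm across the base, 43 mm high, open; inner floor up to 20 mm above its underside, inner radius about 36 mm, leaning wall some 8 mm thick. This point is on its axis, 21.5 mm above its underside. Starts on the cool ledge on or near a ring; two or all three are there, an absent one reads None
- gas_cock (a joint): lever of the gas cock at the left-hand side of the cabinet, in rad: 0 closed (lever towards the cabinet's front, -x), grows clockwise seen from above, pi/4 at the long half-way tick of the dial, pi/2 fully open (lever to the left, +y). Starts at 0 to 0.12; turns stiffly (0.12 N m) and stays where it is left
- cock_axis (a point): on the vertical turning axis of the lever, 73 mm above the table; axes as the cabinet's
- cock_grip (a point): middle of the lever's black grip, 68 mm from the turning axis; the grip is 66 mm long, 16 mm wide and 13 mm tall, its middle 73 mm above the table, with nothing under its middle above 44 mm. It turns with the lever; -x points out along it
- salt_jar_mid (a point): bystander: salt jar with a wooden lid, 72 mm across, 78 mm tall, at the left; its middle
- label_tape_mid (a point): bystander: roll of tape lying flat, 104 mm across, 25 mm tall, at the right; its middle
- shaker_steel_mid (a point): bystander: steel shaker with a handle, 69 x 96 x 105 mm, at the right rear; its middle

How it is judged:
On the way, in this order (a step that is already met when the one before it is completed fails the run):
1. all four locks of the hot plate are turned to their seat (value of joint each of lock_1, lock_2, lock_3, lock_4 above 1.48 rad), for 0.2 s.
2. the key is back in its holster (all of step 1 and horizontal distance between key_grip and holster_mouth below 0.008 m and z of key_grip in the frame of holster_mouth below 0.034 m and angle between key_grip's own z axis and vertical below 0.12 rad), for 0.2 s.
3. every ramekin stands on a ring of the hot plate (all of step 1 and (horizontal distance between ramekin_1_mid and hot_ring_1 below 0.012 m or horizontal distance between ramekin_1_mid and hot_ring_2 below 0.012 m or horizontal distance between ramekin_1_mid and hot_ring_3 below 0.012 m) and (horizontal distance between ramekin_2_mid and hot_ring_1 below 0.012 m or horizontal distance between ramekin_2_mid and hot_ring_2 below 0.012 m or horizontal distance between ramekin_2_mid and hot_ring_3 below 0.012 m) and (horizontal distance between ramekin_3_mid and hot_ring_1 below 0.012 m or horizontal distance between ramekin_3_mid and hot_ring_2 below 0.012 m or horizontal distance between ramekin_3_mid and hot_ring_3 below 0.012 m) and angle between each of ramekin_1_mid, ramekin_2_mid, ramekin_3_mid's own z axis and vertical below 0.1 rad), for 0.2 s.
4. the gas cock is at half-way (all of step 1 and value of joint gas_cock between 0.68 and 0.89 rad), for 0.2 s.
At the end, for the whole second after the job is handed in: All four locks turned past 1.48 rad (85 degrees); the key upright in its holster (paddle within 8 mm of the holster's axis, collar within 6 mm of the mouth); every ramekin upright with its axis within 12 mm of the middle of a ring of the hot plate; the gas cock within 6 degrees of 45; all at rest (all of step 4 and horizontal distance between key_grip and holster_mouth below 0.008 m and z of key_grip in the frame of holster_mouth below 0.034 m and angle between key_grip's own z axis and vertical below 0.12 rad and (horizontal distance between ramekin_1_mid and hot_ring_1 below 0.012 m or horizontal distance between ramekin_1_mid and hot_ring_2 below 0.012 m or horizontal distance between ramekin_1_mid and hot_ring_3 below 0.012 m) and (horizontal distance between ramekin_2_mid and hot_ring_1 below 0.012 m or horizontal distance between ramekin_2_mid and hot_ring_2 below 0.012 m or horizontal distance between ramekin_2_mid and hot_ring_3 below 0.012 m) and (horizontal distance between ramekin_3_mid and hot_ring_1 below 0.012 m or horizontal distance between ramekin_3_mid and hot_ring_2 below 0.012 m or horizontal distance between ramekin_3_mid and hot_ring_3 below 0.012 m) and angle between each of ramekin_1_mid, ramekin_2_mid, ramekin_3_mid's own z axis and vertical below 0.1 rad and linear speed of each of ramekin_1, ramekin_2, ramekin_3, key below 0.02 m/s); the robot touches nothing.
It fails at once if a ramekin is lifted off the deck (by more than 12 mm) or tipped over (z of any of ramekin_1_mid, ramekin_2_mid, ramekin_3_mid in the frame of warmer above 0.096 m or angle between any of ramekin_1_mid, ramekin_2_mid, ramekin_3_mid's own z axis and vertical above 0.5 rad).
It fails at once if a lock is touched with the fingers (contact force between the fingers and lock_1 above 2 N or contact force between the fingers and lock_2 above 2 N or contact force between the fingers and lock_3 above 2 N or contact force between the fingers and lock_4 above 2 N).
It fails at once if the gas is opened (past 20 degrees) while a lock is not seated (value of joint gas_cock above 0.35 rad and value of joint any of lock_1, lock_2, lock_3, lock_4 below 1.4 rad).
It fails at once if another thing on the table is moved by more than 30 mm (distance of any of salt_jar_mid, label_tape_mid, shaker_steel_mid from where it was at the start of the episode above 0.03 m).
Of ramekin_1, ramekin_2, ramekin_3 only 2 to 3 are there at a start; the rules pass over those that are not, and their reading is None.
At some moment in a run one of ramekin_1, ramekin_2, ramekin_3 may be knocked a few centimetres aside while the robot is not near it.
It also fails if it takes over 208 s, if anything falls off the work surface, if the arm or the gripper's body presses on something with over 40 N, if the wrist force passes 120 N, or if a joint passes its speed limit or range.

## Working session

There is one attempt and no reset: what is moved stays moved. The work goes in short steps, each a Python script; the robot and the scene stay as the last script left them, time stands still between calls to the robot, and variables do not carry over. Pictures are saved under pics/ and viewed, at most 14 in all, crops included, and the job is handed in when it is done.

```bash
ls; mkdir -p pics; cat > h.py <<'E'
import numpy as np, cv2
from rig import env
def ray(f,u,v):
    h=f["img"].shape[0]; F=h/2/np.tan(np.radians(f["vertical_fov"])/2)
    d=np.array([(u-f["cx"])/F,-(v-f["cy"])/F,-1.]); T=np.array(f["T"]); return T[:3,3],T[:3,:3]@d
def onz(f,u,v,z):
    o,d=ray(f,u,v); return o+d*(z-o[2])/d[2]
def proj(f,p):
    h=f["img"].shape[0]; F=h/2/np.tan(np.radians(f["vertical_fov"])/2)
    T=np.array(f["T"]); c=T[:3,:3].T@(np.asarray(p)-T[:3,3]); return np.array([f["cx"]-F*c[0]/c[2],f["cy"]+F*c[1]/c[2]])
def save(f,n): cv2.imwrite("pics/"+n,f["img"][:,:,::-1])
E
python3 - <<'E'
from h import *
for n in ["top","side"]:
    f=env.grab_frame(n); save(f,n+"0.png"); print(n,{k:v for k,v in f.items() if k!="img"})
print(env.state(), env.grip_point_offset)
E
```

```text
pics
top {'vertical_fov': 46.387553962229525, 'cx': 252.59468466660223, 'cy': 191.98350514265812, 'T': array([[ 0.01483447,  0.90889419, -0.41676288, -0.17974894],
       [-0.99987549,  0.01124141, -0.01107435, -0.02655245],
       [-0.00538041,  0.41687526,  0.90894778,  1.66648725],
       [ 0.        ,  0.        ,  0.        ,  1.        ]])}
side {'vertical_fov': 53.020023130057524, 'cx': 254.50176513628242, 'cy': 194.20463934781125, 'T': array([[-0.99956285,  0.00170256,  0.02951644,  0.59825922],
       [ 0.02176504, -0.63330618,  0.77359522,  1.00645443],
       [ 0.02001003,  0.77389947,  0.63299227,  0.89696049],
       [ 0.        ,  0.        ,  0.        ,  1.        ]])}
{'t': 0.1, 'joints': array([-0.99280777,  0.50176978, -0.42676877,  1.55135911,  0.22081317,
        1.13827905, -0.21030674]), 'joint_vel': array([-4.34907647e-05, -9.66529209e-04, -7.14726448e-04, -2.93313482e-03,
       -9.58182731e-04, -8.87148351e-04,  7.63969252e-04]), 'joint_torque': array([-1.16606898e-02, -5.67859590e+01, -5.83883956e+00, -2.79915547e+01,
       -6.90809288e-02,  2.40539911e-02,  3.37557719e-05]), 'tool_pos': array([0.20111543, 0.61743699, 0.22576312]), 'eef_rot': array([ 1.56737333e-01,  9.87639930e-01, -8.67657563e-04, -1.57128514e-04]), 'ft_force': array([ 0.08948502, -0.53852319, -0.25784632]), 'moment': array([-0.01672964,  0.03258701,  0.00475664]), 'finger_force': 0.0, 'finger_gap': 0.09160349472837716} 0.0188
```

View pics/top0.png

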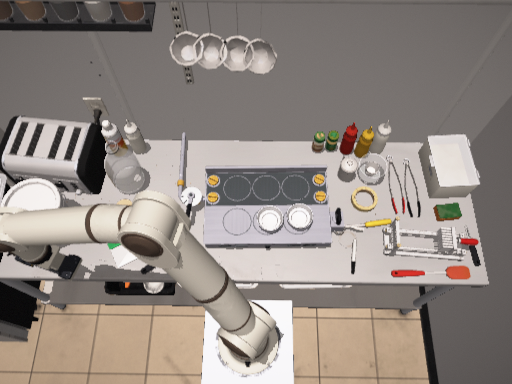

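View pics/side0.png

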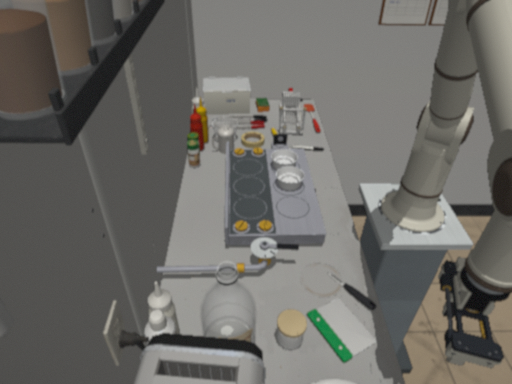

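The top view shows the warmer's deck at about u 203–331, v 165–246. The four brass locks are near (213,181), (211,197), (319,180) and (320,197), and the key is near (338,215). The cock is near (190,197). Two ramekins stand on the middle and right ledge rings, at (269,219) and (300,217). The side view agrees.

```bash
cat >> h.py <<'E'
def blobs(mask,amin):
    n,l,s,c=cv2.connectedComponentsWithStats(mask.astype(np.uint8)); return [(c[i],s[i,4],l==i) for i in range(1,n) if s[i,4]>=amin]
def brass(f):
    hsv=cv2.cvtColor(f["img"],cv2.COLOR_RGB2HSV); return cv2.inRange(hsv,(13,110,90),(28,255,255))>0
E
python3 - <<'E'
from h import *
f=env.grab_frame("top")
for c,a,_ in blobs(brass(f),20):
    if 190<c[0]<340 and 160<c[1]<250: print(c,a,onz(f,*c,.0755))
for n,u,v,z in [("key",338,215,.11),("cock",190,197,.073),("ram2",269,219,.1),("ram1",300,217,.1),("r1",295,187,.0625),("r2",266,187,.0625),("r3",237,188,.0625)]: print(n,onz(f,u,v,z))
w=env.grab_frame("wrist"); print(w["T"],w["vertical_fov"],w["cx"],w["cy"],env.state()["tool_pos"])
for q in [[1,0,0,0],[.7071,.7071,0,0],[.7071,-.7071,0,0]]: print(q,env.inverse_kinematics([.45,-.02,.35],q))
cv2.imwrite("pics/c0.png",cv2.resize(f["img"][150:260,180:360,::-1],None,fx=4,fy=4,interpolation=2))
E
```

```text
[318.74666667 178.81333333] 75 [ 0.61028682 -0.26800111  0.0755    ]
[212.87323944 180.02816901] 71 [0.59982805 0.15075792 0.0755    ]
[320.27160494 195.72839506] 81 [ 0.53697508 -0.27050296  0.0755    ]
[212.46835443 196.82278481] 79 [0.52710447 0.14856461 0.0755    ]
key [ 0.44343308 -0.32748009  0.11      ]
cock [0.5263707  0.23636694 0.073     ]
ram2 [ 0.42806167 -0.07049718  0.1       ]
ram1 [ 0.43756748 -0.1866471   0.1       ]
r1 [ 0.57945926 -0.17443499  0.0625    ]
r2 [ 0.578049   -0.05973718  0.0625    ]
r3 [0.57226548 0.05492064 0.0625    ]
[[ 0.30909519 -0.91934541 -0.24344238  0.13523093]
 [ 0.95102982  0.29837511  0.08071294  0.6390446 ]
 [-0.00156592 -0.25646894  0.9665512   0.38370124]
 [ 0.          0.          0.          1.        ]] 59.29116271810111 259.5887425601467 192.9944709319335 [0.20115156 0.61764845 0.22605597]
[1, 0, 0, 0] [-0.29570525 -0.00894733  0.27974919  1.87786738  0.00258474  1.27232574
 -1.58752308]
[0.7071, 0.7071, 0, 0] [-1.70633771e-01 -5.05561350e-03  1.55164778e-01  1.87433645e+00
  8.17466210e-04  1.27225118e+00 -1.57113848e-02]
[0.7071, -0.7071, 0, 0] None
```

View pics/c0.png

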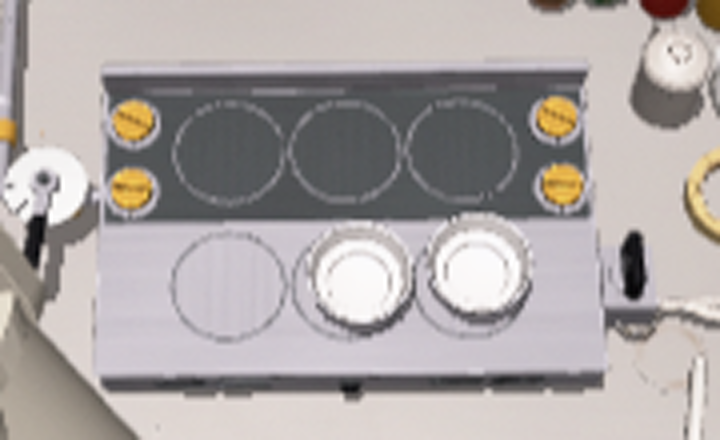

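The crop confirms two ramekins (middle and right), the key in its holster at the right and the cock at the left. Next I look at the locks and the key from close up with the wrist camera.

```bash
cat >> h.py <<'E'
YAW=0.0236
def q(a): a=a+YAW; return [np.cos(a/2),np.sin(a/2),0,0]   # a: angle of tool x in cabinet frame
def look(p,a,dz=.104):
    env.move_ptp([p[0],p[1],p[2]+dz],q(a)); env.wait(.15); return env.grab_frame("wrist")
E
python3 - <<'E'
from h import *
import pickle
L={1:[.537,-.2705,.0755],2:[.610,-.268,.0755],3:[.527,.1486,.0755],4:[.600,.1508,.0755]}
K=[.4434,-.3275,.11]
env.move_ptp([.5,.2,.3],q(np.pi/2)); F={}
for n,a in [(3,np.pi),(3,0),(4,0),(2,0),(1,0)]: F[n,a]=look(L[n],a)
F['k',0]=look(K,0)
pickle.dump(F,open("F.pkl","wb")); print(env.state()["t"])
m=np.vstack([np.hstack([F[k]["img"] for k in g]) for g in [[(3,np.pi),(3,0),(4,0)],[(2,0),(1,0),('k',0)]]])
cv2.imwrite("pics/m1.png",cv2.resize(m,(798,399),interpolation=cv2.INTER_AREA)[:,:,::-1])
E
```

```text
9.8333
```

View pics/m1.png

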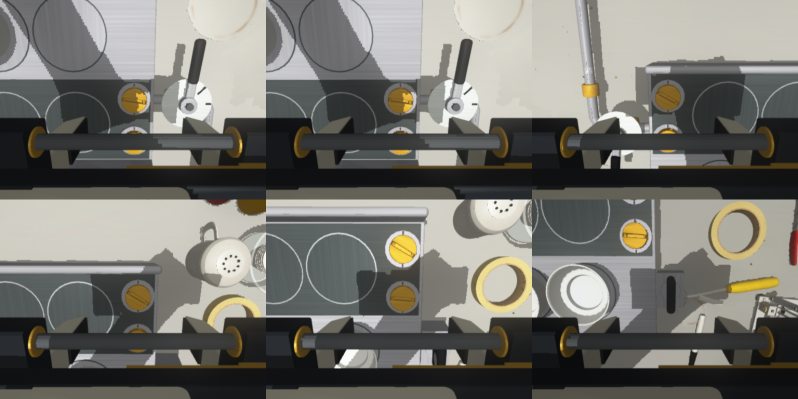

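The montage shows each lock and the key near its frame centre, with the slots resolved and the cock lever visible. The second panel looks the same as the first, so I check the camera poses and then measure.

```bash
cat > meas.py <<'E'
from h import *
def lock(f,guess,z=.0765):
    p0=proj(f,guess); b=brass(f)
    n=cv2.morphologyEx(b.astype(np.uint8),cv2.MORPH_CLOSE,np.ones((15,15)))
    c,a,m=min(blobs(n,300),key=lambda r:np.linalg.norm(r[0]-p0))
    ct=max(cv2.findContours(m.astype(np.uint8),0,2)[0],key=cv2.contourArea)
    (cx,cy),ax,_=cv2.fitEllipse(cv2.convexHull(ct))
    # slot: dark pixels within disc
    g=cv2.cvtColor(f["img"],cv2.COLOR_RGB2GRAY).astype(float); yy,xx=np.indices(g.shape)
    r=np.mean(ax)/2; d=np.hypot(xx-cx,yy-cy)<.78*r
    s=d&(g<.62*np.median(g[d])); 
    bs=max(blobs(s,8),key=lambda r:r[1]); pts=np.argwhere(bs[2])[:,::-1].astype(float)
    W=np.array([onz(f,u,v,z)[:2] for u,v in pts]); w=W-W.mean(0); ev,V=np.linalg.eigh(w.T@w); v=V[:,1]
    return onz(f,cx,cy,z),W.mean(0),np.degrees(np.arctan2(v[1],v[0]))%180,ax,len(pts),np.sqrt(ev/len(w))*3.46e3
E
python3 - <<'E'
from meas import *
import pickle
F=pickle.load(open("F.pkl","rb"))
L={1:[.537,-.2705,.0755],2:[.610,-.268,.0755],3:[.527,.1486,.0755],4:[.600,.1508,.0755]}
np.set_printoptions(precision=4,suppress=True)
for k in F:
    T=F[k]["T"]; print(k,T[:3,3],T[:3,0])
    if k[0]!='k': print(*lock(F[k],L[k[0]]))
f=F['k',0]; print(proj(f,[.4434,-.3275,.114]))
u,v=np.array([671-532,290-200])*1536/798; u=int(u);v=int(v)
cv2.imwrite("pics/k1.png",cv2.resize(np.hstack([f["img"][v-60:v+70,u-60:u+70],F[1,0]["img"][130:260,200:330],F[3,np.pi]["img"][130:260,200:330]]),None,fx=2,fy=2)[:,:,::-1]); print(u,v)
E
```

```text
(3, 3.141592653589793) [0.4577 0.1473 0.3376] [-0.0242  0.9997  0.0004]Traceback (most recent call last):
  File "<stdin>", line 8, in <module>
  File "meas.py", line 12, in lock
    bs=max(blobs(s,8),key=lambda r:r[1]); pts=np.argwhere(bs[2])[:,::-1].astype(float)
ValueError: max() iterable argument is empty
```

```bash
python3 - <<'E'
from meas import *
import pickle
F=pickle.load(open("F.pkl","rb"))
np.set_printoptions(precision=4,suppress=True)
for k in F: print(k,F[k]["T"][:3,3],F[k]["T"][:3,0])
def cr(k,u=265,v=193): return cv2.resize(F[k]["img"][v-40:v+40,u-40:u+40],(260,260),interpolation=cv2.INTER_CUBIC)
P=np.pi
cv2.imwrite("pics/k2.png",np.vstack([np.hstack([cr((3,P)),cr((4,0)),cr((2,0))]),np.hstack([cr((1,0)),cr(('k',0),268,185),cr(('k',0),210,185)])])[:,:,::-1])
E
```

```text
(3, 3.141592653589793) [0.4577 0.1473 0.3376] [-0.0242  0.9997  0.0004]
(3, 0) [0.4577 0.1469 0.3373] [-0.024   0.9997  0.0002]
(4, 0) [0.6686 0.1523 0.3373] [ 0.0242 -0.9997 -0.0003]
(2, 0) [ 0.6795 -0.2643  0.3372] [ 0.027  -0.9996 -0.0011]
(1, 0) [ 0.607  -0.2681  0.3377] [ 0.026  -0.9997 -0.0001]
('k', 0) [ 0.5132 -0.3248  0.3714] [ 0.0266 -0.9996 -0.0007]
```

View pics/k2.png

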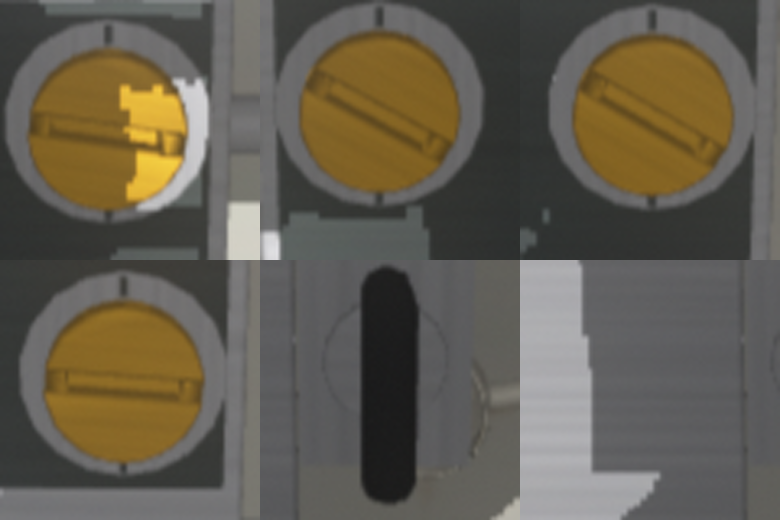

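The crops show each slot clearly: lock 1 turned about 3°, lock 2 about 29°, lock 3 about 8° and lock 4 about 28°. The key's paddle stands square in the holster. `move_ptp` may take the half-turn-equivalent pose, so I'll check its orientation. Now I measure precisely.

```bash
cat > meas.py <<'E'
from h import *
def brass2(f):
    hsv=cv2.cvtColor(f["img"],cv2.COLOR_RGB2HSV); return cv2.inRange(hsv,(13,110,50),(30,255,255))
def lock(f,guess,z=.0765):
    p0=proj(f,guess); n=cv2.morphologyEx(brass2(f),cv2.MORPH_CLOSE,np.ones((9,9)))
    c,a,m=min(blobs(n,300),key=lambda r:np.linalg.norm(r[0]-p0))
    ct=max(cv2.findContours(m.astype(np.uint8),0,2)[0],key=cv2.contourArea)
    (cx,cy),ax,_=cv2.fitEllipse(cv2.convexHull(ct)); r=np.mean(ax)/2
    S=6; x0,y0=int(cx)-30,int(cy)-30
    g=cv2.resize(f["img"][y0:y0+60,x0:x0+60,2],None,fx=S,fy=S,interpolation=cv2.INTER_CUBIC)  # blue hides the shadow edge
    g=cv2.resize(cv2.cvtColor(f["img"][y0:y0+60,x0:x0+60],cv2.COLOR_RGB2GRAY),None,fx=S,fy=S,interpolation=cv2.INTER_CUBIC)
    e=cv2.Canny(cv2.GaussianBlur(g,(0,0),3),12,30); msk=np.zeros_like(e); k=lambda t,o:(t-o+.5)*S-.5
    cv2.circle(msk,(int(k(cx,x0)),int(k(cy,y0))),int(.8*r*S),255,-1)
    l=cv2.HoughLinesP(e&msk,1,np.pi/360,30,minLineLength=45,maxLineGap=12); out=[]
    for a,b,c2,d in l[:,0]:
        P=onz(f,(a+.5)/S-.5+x0,(b+.5)/S-.5+y0,z);Q=onz(f,(c2+.5)/S-.5+x0,(d+.5)/S-.5+y0,z); C=onz(f,cx,cy,z)
        v=(Q-P)[:2]; L=np.linalg.norm(v); an=np.degrees(np.arctan2(v[1],v[0]))%180
        v/=L; out.append((round(L*1e3,1),round(an,1),round(float((P-C)[0]*-v[1]+(P-C)[1]*v[0])*1e3,1)))
    return C,(cx,cy),ax,sorted(out)[::-1][:7]
E
python3 - <<'E'
from meas import *
import pickle
F=pickle.load(open("F.pkl","rb"))
np.set_printoptions(precision=4,suppress=True)
L={1:[.537,-.2705,.0755],2:[.610,-.268,.0755],3:[.527,.1486,.0755],4:[.600,.1508,.0755]}
for k in F:
    if k[0]!='k': print(k,*lock(F[k],L[k[0]]))
f=F['k',0]; m=cv2.inRange(f["img"],(0,0,0),(38,38,38)); 
for c,a,mm in blobs(m>0,300):
    ct=max(cv2.findContours(mm.astype(np.uint8),0,2)[0],key=cv2.contourArea); r=cv2.minAreaRect(ct); print(r,onz(f,*r[0],.114),a)
    if a<4000:
        B=cv2.boxPoints(r); print([onz(f,*b,.114)[:2] for b in B])
st=env.state(); print(st["joints"],st["eef_rot"],st["tool_pos"],st["t"])
E
```

```text
Traceback (most recent call last):
  File "meas.py", line 15, in lock
    for a,b,c2,d in l[:,0]:
                    ~^^^^^
TypeError: 'NoneType' object is not subscriptable
```

```bash
sed -i 's/,12,30)/,15,40)/; s/^    g=cv2.resize(f\["img"\].*$//; s/GaussianBlur(g,(0,0),3)/createCLAHE(6,(4,4)).apply(cv2.GaussianBlur(g,(0,0),3))/; s/,30,minLine/,20,minLine/; s/for a,b,c2,d in l\[:,0\]/for a,b,c2,d in ([] if l is None else l[:,0])/; s/    l=cv2.Hough/    C=onz(f,cx,cy,z); l=cv2.Hough/' meas.py
python3 - <<'E'
from meas import *
import pickle
F=pickle.load(open("F.pkl","rb"))
np.set_printoptions(precision=4,suppress=True)
L={1:[.537,-.2705,.0755],2:[.610,-.268,.0755],3:[.527,.1486,.0755],4:[.600,.1508,.0755]}
for k in F:
    if k[0]!='k': print(k,*lock(F[k],L[k[0]]))
f=F['k',0]; m=cv2.inRange(f["img"],(0,0,0),(38,38,38)); 
for c,a,mm in blobs(m>0,300):
    ct=max(cv2.findContours(mm.astype(np.uint8),0,2)[0],key=cv2.contourArea); r=cv2.minAreaRect(ct); print(r,onz(f,*r[0],.114),a)
    if a<4000:
        B=cv2.boxPoints(r); print([onz(f,*b,.114)[:2] for b in B])
st=env.state(); print(st["joints"],st["eef_rot"],st["tool_pos"],st["t"])
E
```

```text
(3, 3.141592653589793) [0.5269 0.1476 0.0765] (257.8197326660156, 192.6473846435547) (48.476749420166016, 48.90529251098633) [(np.float64(27.0), np.float64(81.0), -4.7), (np.float64(24.8), np.float64(65.2), -8.1), (np.float64(21.9), np.float64(43.5), -8.3), (np.float64(19.5), np.float64(82.0), -3.3), (np.float64(19.4), np.float64(46.1), -9.8), (np.float64(18.4), np.float64(51.2), 4.2), (np.float64(18.2), np.float64(81.3), -3.7)]
(3, 0) [0.5269 0.1475 0.0765] (258.275146484375, 193.0469970703125) (48.39820861816406, 48.980133056640625) [(np.float64(29.7), np.float64(84.7), -0.9), (np.float64(23.2), np.float64(80.2), 6.6), (np.float64(21.8), np.float64(84.9), 2.8), (np.float64(20.8), np.float64(129.1), -10.1), (np.float64(19.0), np.float64(137.3), 0.3), (np.float64(18.7), np.float64(44.2), -6.8), (np.float64(18.1), np.float64(77.3), 0.7)]
(4, 0) [0.6039 0.1494 0.0765] (261.30059814453125, 187.0535888671875) (48.8652229309082, 49.08883285522461) [(np.float64(30.6), np.float64(61.8), 2.6), (np.float64(27.3), np.float64(61.8), 2.9), (np.float64(25.7), np.float64(61.9), -4.1), (np.float64(
[... 1153 characters left out ...]
ay([ 0.4236, -0.3274])]
((255.50367736816406, 305.4291687011719), (518.3484497070312, 143.37252807617188), 2.971703290939331) [ 0.3435 -0.3256  0.114 ] 28453
((465.5, 273.0), (90.0, 91.0), 90.0) [ 0.3793 -0.5018  0.114 ] 5446
((142.0, 301.5), (29.0, 24.0), 90.0) [ 0.3447 -0.2275  0.114 ] 460
[array([ 0.3584, -0.2181]), array([ 0.359 , -0.2386]), array([ 0.3305, -0.237 ]), array([ 0.33 , -0.216])]
((377.5, 302.0), (28.0, 21.0), 90.0) [ 0.3497 -0.4309  0.114 ] 409
[array([ 0.3629, -0.4204]), array([ 0.3634, -0.4383]), array([ 0.3361, -0.4417]), array([ 0.3356, -0.4234])]
[ 0.1071  0.3474  0.5903  1.8425 -0.2244  1.0192 -0.7562] [ 0.9999  0.0131 -0.0003 -0.0003] [ 0.4444 -0.3264  0.2135] 9.8333
```

```bash
sed -i 's/YAW=.*/YAW=0.0243/' h.py; cat >> h.py <<'E'
LK={1:(.5385,-.2722,87.3),2:(.6126,-.2704,60.3),4:(.6024,.1494,61.9),3:(.5283,.1476,83.)}
def qw(deg): a=np.radians(deg)/2; return [np.cos(a),np.sin(a),0,0]
E
python3 - <<'E'
from h import *; import pickle
np.set_printoptions(precision=4,suppress=True)
f=pickle.load(open("F.pkl","rb"))['k',0]; c=onz(f,266.8,177.3,.0668); print("collar",c, "paddle y at mid", onz(f,267.5,183,.114))
k=np.array([c[0]-.0015,-.3318]); print(k)
env.move_ptp([*k,.16],q(0)); print(env.state()["eef_rot"],env.state()["tool_pos"])
print(env.line_to([*k,.0725],feed=.08,force_limit=8)); env.gripper_close(50); env.wait(.2)
s=env.state(); print(s["finger_gap"],s["finger_force"],s["tool_pos"],s["ft_force"])
env.line_to([*k,.195],feed=.1); s=env.state(); print(s["finger_gap"],s["ft_force"],s["t"])
x,y,d=LK[1]; env.move_ptp([x,y,.195],qw(d)); env.wait(.3); s=env.state(); print(s["tool_pos"],s["eef_rot"],s["joints"],s["t"])
f=env.grab_frame("wrist"); save(f,"h1.png"); save(env.grab_frame("side"),"s1.png")
E
```

```text
collar [ 0.447  -0.333   0.0668] paddle y at mid [ 0.4527 -0.3324  0.114 ]
[ 0.4455 -0.3318]
[ 0.9999  0.0126 -0.002  -0.0009] [ 0.4447 -0.3307  0.1588]
False
0.013568134935213855 49.999911189079285 [ 0.4455 -0.3319  0.0725] [-0.3887  0.0348 -0.9714]
0.013840638279833775 [ 0.6435 -0.1216 -1.2066] 14.1667
[ 0.5383 -0.2724  0.195 ] [ 0.7238  0.69   -0.0001  0.    ] [ 0.2443  0.4215  0.2333  1.7229 -0.1118  1.0102  0.4695] 15.575
```

View pics/h1.png

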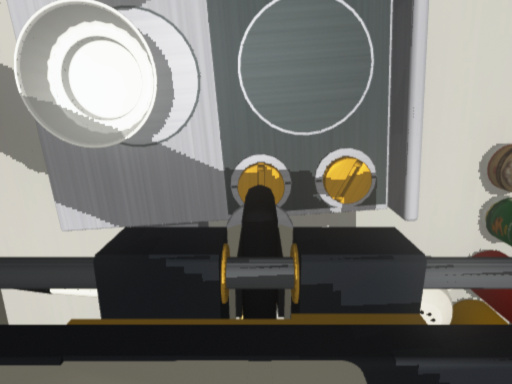

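```bash
python3 - <<'E'
from h import *
f=env.grab_frame("wrist"); s=env.state(); p=s["tool_pos"]; a=np.radians(LK[1][2]); ux=np.array([np.cos(a),np.sin(a),0]); uy=np.array([np.sin(a),-np.cos(a),0])
def P(x,y,z): return proj(f,p+x*ux+y*uy+[0,0,z]).round(1)
for n,c in dict(padtop=(.028,0,.042),padbot=(.028,0,-.0047),padbot32=(.032,0,-.0047),colF=(.018,0,-.0047),colL=(0,.018,-.0047),colFb=(.018,0,-.0092),blade=(.012,0,-.049),fingR=(0,.007,0)).items(): print(n,P(*c))
im=f["img"][160:260,210:310]; cv2.imwrite("pics/h1c.png",cv2.resize(np.clip(im.astype(float)*1.6,0,255).astype(np.uint8),(600,600),interpolation=2)[:,:,::-1])
E
```

```text
padtop [260.8 219.8]
padbot [260.5 188.4]
padbot32 [260.5 180.6]
colF [260.5 207.7]
colL [295.2 240.9]
colFb [260.5 205.1]
blade [260.4 195.8]
fingR [274.4 244.5]
```

View pics/h1c.png

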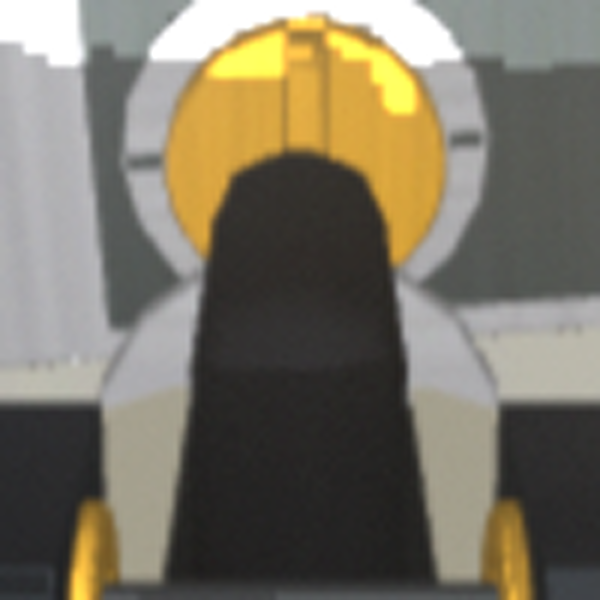

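The crop shows the paddle centred at u≈260, in line with lock 1's slot at u≈261. The paddle tip at v≈185 matches the prediction, so the key sits within about 1 mm in the hand. Now insert and turn.

```bash
cat >> h.py <<'E'
KX=.0005
def at(x,y,deg,z): 
    a=np.radians(deg); return [x-KX*np.cos(a),y-KX*np.sin(a),z]
def insert(n,dx=0,dy=0):
    x,y,d=LK[n]; x+=dx; y+=dy
    z0=.0765-.003*(91.4-d)/90; zt=z0-.0074+.0492
    env.line_to(at(x,y,d,z0+.0492+.006),feed=.08,orientation=qw(d)); env.wait(.2)
    hit=env.line_to(at(x,y,d,zt),feed=.015,force_limit=12); s=env.state()
    print(n,"hit",hit,"edge below top mm",(z0+.0492-s["tool_pos"][2])*1e3,"f",s["ft_force"].round(1),"gap",s["finger_gap"]); return zt
def turn(n,zt,end=-3.):
    x,y,d=LK[n]; k=int(np.ceil((d-end)/8)); 
    for t in np.linspace(d,end,k+1)[1:]:
        env.line_to(at(x,y,t,zt-.003*max(0,min(d-t,d-1.4))/90),feed=.03,orientation=qw(t))
    env.wait(.3); s=env.state(); print("turned",s["moment"].round(3),s["ft_force"].round(1),s["tool_pos"].round(4),s["finger_gap"],s["t"])
E
python3 - <<'E'
from h import *
zt=insert(1); 
E
```

```text
1 hit False edge below top mm 7.244876259435679 f [-1.2 -2.   0.7] gap 0.013659551535066547
```

```bash
python3 - <<'E'
from h import *
d=LK[1][2]; z0=.0765-.003*(91.4-d)/90
turn(1,z0-.0074+.0492)
x,y,_=LK[1]
env.line_to(at(x,y,1.4,.112+.003),feed=.03,orientation=qw(1.4)); env.line_to(at(x,y,1.4,.195),feed=.12); 
x,y,d=LK[2]; env.move_ptp(at(x,y,d,.195),qw(d)); env.wait(.2); f=env.grab_frame("wrist"); save(f,"h2.png"); print(env.state()["joints"].round(2),env.state()["ft_force"].round(1),env.state()["t"])
E
```

```text
turned [-0.81   0.263  0.015] [ 0.1 -2.9  5.4] [ 0.5381 -0.2719  0.1154] 0.01375970731098505 21.6083
[ 0.12  0.55  0.36  1.55 -0.21  1.08  0.02] [ 0.5  0.9 -1.1] 23.775
```

View pics/h2.png

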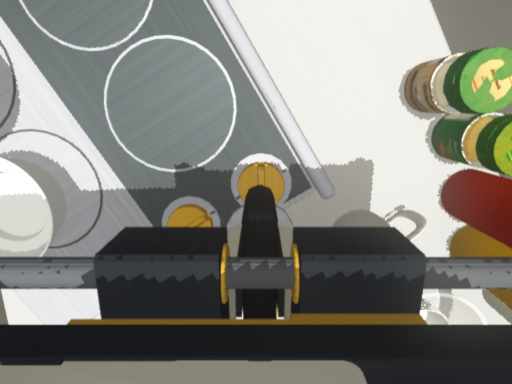

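Lock 2's slot lines up under the paddle. I'll enlarge lock 1, near (190,218), to check that it seated.

```bash
python3 - <<'E'
from h import *
x,y,_=LK[1]
env.move_ptp([x-.03,y+.03,.195],qw(60.3)); env.wait(.2); f=env.grab_frame("wrist"); p=proj(f,[x,y,.073]); print(p,proj(f,[x+.014,y,.073])-proj(f,[x-.014,y,.073]))
u,v=map(int,p); cv2.imwrite("pics/c3.png",cv2.resize(f["img"][max(0,v-40):v+40,u-40:u+40,::-1],(480,480),interpolation=2))
E
```

```text
[305.95141494 199.50128842] [ 28.75186651 -15.41807309]
```

View pics/c3.png

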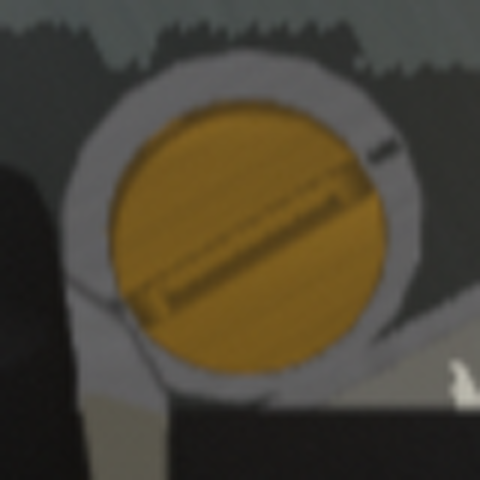

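Lock 1 reads about 29.5° in the image against 29.6° expected, so it is near its seat. The blade has a few degrees of slack in the slot, though. I'll redo lock 1 with a torque-sensed overshoot and use the same for the others.

```bash
cat >> h.py <<'E'
def seat(n,zt,start):
    x,y,_=LK[n]; d=start; end=-11; M=[]
    ts=list(np.arange(d,6,-8))[1:]+list(np.arange(4,end-.1,-1.5)) if d>10 else list(np.arange(d,end-.1,-1.5))
    for t in ts:
        env.line_to(at(x,y,t,zt-.003*max(0,min(d-t,d-1.4))/90),feed=.03,orientation=qw(t))
        if t<5: env.wait(.05)
        m=env.state()["moment"][2]; M.append((round(float(t),1),round(float(m),2)))
        if t<0 and abs(m)>.35: break
    print("seat",n,M,env.state()["ft_force"].round(1),env.state()["t"])
    env.line_to(at(x,y,1.4,zt-.003*max(0,d-1.4)/90+.001),feed=.03,orientation=qw(1.4)); s=env.state(); print(s["finger_gap"])
    env.line_to(at(x,y,1.4,.195),feed=.12)
E
python3 - <<'E'
from h import *
zt=insert(2); seat(2,zt,LK[2][2])
LK[1]=(LK[1][0],LK[1][1],1.4)
env.move_ptp(at(*LK[1],.195),qw(1.4)); zt=insert(1); seat(1,zt,1.4); print(env.state()["t"])
E
```

```text
2 hit False edge below top mm 7.2370212798924385 f [-1.7 -0.9  1.7] gap 0.013812569738727114
seat 2 [(52.3, -0.03), (44.3, 0.01), (36.3, 0.04), (28.3, 0.02), (20.3, -0.02), (12.3, -0.02), (4.0, 0.02), (2.5, 0.11), (1.0, 0.09), (-0.5, 0.06), (-2.0, 0.07), (-3.5, 0.07), (-5.0, 0.1), (-6.5, 0.22), (-8.0, 0.4)] [-3.2  0.4  6. ] 31.9833
0.013910438609623555
1 hit False edge below top mm 7.239792513310625 f [-1.4  0.5  1.9] gap 0.01350678192018593
seat 1 [(1.4, -0.02), (-0.1, 0.01), (-1.6, 0.01), (-3.1, 0.06), (-4.6, 0.08), (-6.1, 0.16), (-7.6, 0.36)] [-0.9  2.5  4.4] 37.825
0.013651063327246325
38.9417
```

Both reached the stop torque. Next are locks 4 and 3, then the key goes back.

```bash
python3 - <<'E'
from h import *
x,y,d=LK[4]; env.move_ptp(at(.57,-.1,1.4,.22),qw(30)); env.move_ptp(at(x,y,d,.195),qw(d)); print(env.state()["eef_rot"].round(3)); zt=insert(4); seat(4,zt,d)
x,y,d=LK[3]; env.move_ptp(at(x,y,d,.195),qw(d)); env.wait(.2)
f=env.grab_frame("wrist"); cv2.imwrite("pics/h3.png",cv2.resize(f["img"][120:240,180:340,::-1],None,fx=4,fy=4,interpolation=2)); print(env.state()["t"])
E
```

```text
[ 0.859  0.512 -0.     0.001]
4 hit False edge below top mm 7.253650621426439 f [-1.2 -1.   1.7] gap 0.01372096039088898
seat 4 [(53.9, 0.01), (45.9, 0.05), (37.9, 0.0), (29.9, 0.04), (21.9, -0.02), (13.9, 0.0), (4.0, 0.02), (2.5, 0.08), (1.0, 0.08), (-0.5, 0.08), (-2.0, 0.05), (-3.5, 0.06), (-5.0, 0.05), (-6.5, 0.18), (-8.0, 0.4)] [-1.3  1.2  4.4] 47.3917
0.013650466593336278
49.8917
```

View pics/h3.png

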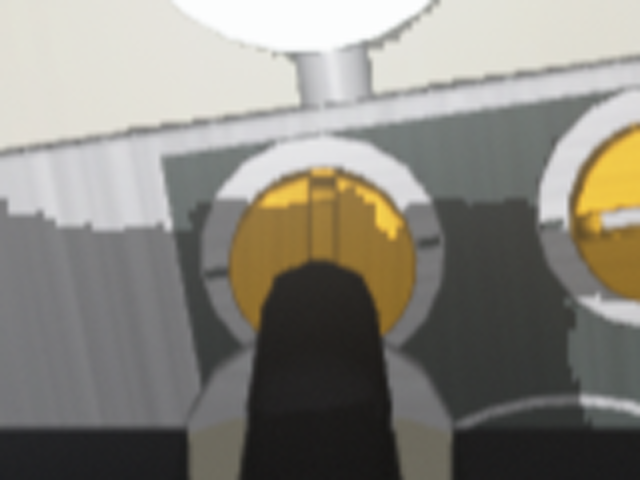

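Lock 3's slot is vertical under the paddle, so I insert.

```bash
python3 - <<'E'
from h import *
zt=insert(3); seat(3,zt,LK[3][2])
env.move_ptp([.4455,-.3318,.195],q(0)); env.wait(.2); print(env.state()["eef_rot"].round(3),env.state()["tool_pos"].round(4))
f=env.grab_frame("wrist"); cv2.imwrite("pics/h4.png",cv2.resize(f["img"][120:270,160:360,::-1],None,fx=3,fy=3,interpolation=2))
env.line_to([.4455,-.3318,.125],feed=.08); h=env.line_to([.4455,-.3318,.0722],feed=.04,force_limit=10)
s=env.state(); print(h,s["tool_pos"].round(4),s["ft_force"].round(1),s["t"])
E
```

```text
3 hit False edge below top mm 7.320997814174696 f [-0.4 -1.7  1.3] gap 0.013796570321937639
seat 3 [(75.0, -0.03), (67.0, 0.0), (59.0, 0.02), (51.0, 0.0), (43.0, -0.02), (35.0, -0.01), (27.0, -0.02), (19.0, 0.01), (11.0, 0.01), (4.0, 0.01), (2.5, 0.07), (1.0, 0.03), (-0.5, 0.03), (-2.0, 0.1), (-3.5, 0.14), (-5.0, 0.07), (-6.5, 0.3), (-8.0, 0.38)] [-0.1  0.9  4.5] 57.425
0.013753610128471169
[ 1.     0.013  0.    -0.   ] [ 0.4462 -0.3309  0.1949]
False [ 0.4453 -0.3317  0.0725] [-2.6  2.1  3.9] 63.0667
```

```bash
python3 - <<'E'
from h import *; import pickle
env.release(); env.line_to([.4455,-.3318,.2],feed=.15)
F={}
for n,y in [(1,-.180),(2,-.067)]:
    F[n]=look([.51,y,.085],np.pi/2,.16)
F['t']=env.grab_frame("top"); pickle.dump(F,open("G.pkl","wb")); print(env.state()["t"],env.state()["eef_rot"].round(3))
t=cv2.resize(F['t']["img"][150:260,180:360],(400,244))
m=np.hstack([cv2.resize(F[1]["img"],(400,300)),cv2.resize(F[2]["img"],(400,300))]); b=np.zeros((244,800,3),np.uint8); b[:,:400]=t
b[:,400:]=cv2.resize(cv2.imread("pics/h4.png")[:,:,::-1],(400,300))[:244]
cv2.imwrite("pics/g1.png",np.vstack([m,b])[:,:,::-1])
E
```

```text
67.2917 [ 0.7    0.715 -0.     0.   ]
```

View pics/g1.png

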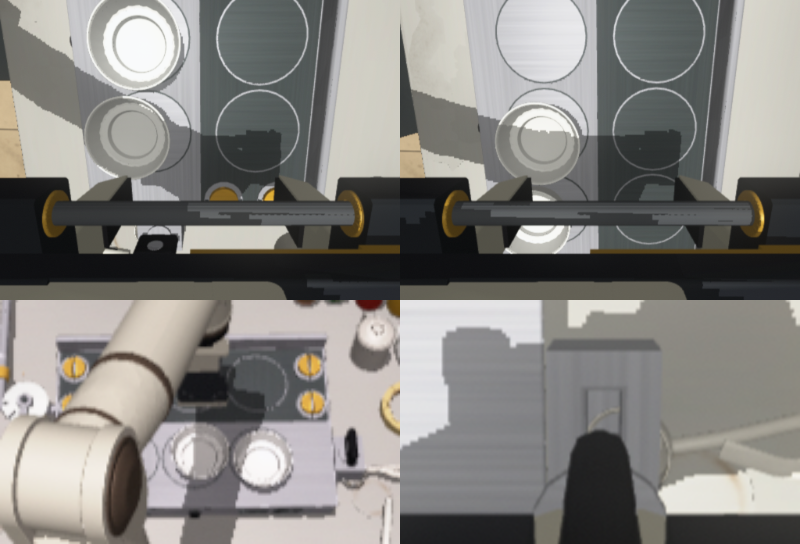

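The key stands in its holster, the lock slots lie along x, and both ramekins are still near their rings. I'll fit the rim and ring circles.

```bash
cat > circ.py <<'E'
from h import *
from scipy.optimize import least_squares
def circ(f,uv,z,r,band=.008,it=4,vmax=225,ring=False):
    g=cv2.GaussianBlur(cv2.cvtColor(f["img"],cv2.COLOR_RGB2GRAY).astype(np.float32),(0,0),1)
    c=onz(f,*uv,z)[:2]; rr=np.linspace(r-band,r+band,41)
    for k in range(it):
        P=[]
        for t in np.linspace(0,2*np.pi,180,endpoint=False):
            px=np.array([proj(f,[c[0]+s*np.cos(t),c[1]+s*np.sin(t),z]) for s in rr],np.float32)
            if px[:,1].max()>vmax or px.min()<2: continue
            v=cv2.remap(g,px[:,0].reshape(-1,1),px[:,1].reshape(-1,1),1).ravel()
            d=v-np.median(v) if ring else np.abs(np.gradient(v)); i=int(d.argmax())
            if d[i]>(12 if ring else 3) and 0<i<40: P.append([c[0]+rr[i]*np.cos(t),c[1]+rr[i]*np.sin(t)])
        P=np.array(P); o=least_squares(lambda x:np.hypot(P[:,0]-x[0],P[:,1]-x[1])-x[2],[*c,r],loss="soft_l1",f_scale=.001)
        c=o.x[:2]
    return c,o.x[2],len(P),np.median(np.abs(o.fun))*1e3
E
python3 - <<'E'
from circ import *; import pickle
np.set_printoptions(precision=4,suppress=True)
F=pickle.load(open("G.pkl","rb"))
for n,ru,hu in [(1,(163,175),(329,166)),(2,(177,186),(325,165))]:
    print(n,"ram",circ(F[n],ru,.1055,.0495),"ring",circ(F[n],hu,.0625,.055,ring=True))
print("up", circ(F[1],(177,55),.1055,.0495), circ(F[1],(336,47),.0625,.055,ring=True),circ(F[2],(325,45),.0625,.055,ring=True))
E
```

```text
1 ram (array([ 0.4209, -0.1794]), np.float64(0.04907779824923681), 136, np.float64(0.5093934528714456)) ring (array([ 0.5793, -0.1762]), np.float64(0.05382432317875853), 161, np.float64(0.040376031542208035))
2 ram (array([ 0.4336, -0.0757]), np.float64(0.049133004207007634), 129, np.float64(0.8157659398974824)) ring (array([ 0.5765, -0.0614]), np.float64(0.05392292343231393), 175, np.float64(0.12395718491314128))
up (array([ 0.4359, -0.0732]), np.float64(0.04980418541936222), 127, np.float64(1.3740421773469556)) (array([ 0.5765, -0.0614]), np.float64(0.05385793638071109), 127, np.float64(0.062102536876711134)) (array([0.5737, 0.0536]), np.float64(0.0538249957348744), 126, np.float64(0.057802343706590126))
```

Ramekin 1 has been shifted about 17 mm since the start. I'll tow each ramekin with closed fingers inside it, pushing its leading inner wall. The concave contact keeps it stable and there is no lift. Then I re-measure.

```bash
cat >> circ.py <<'E'
def tow(c,tgt,d=.0175,zt=.089,back=.010):
    c,tgt=np.array(c),np.array(tgt); u=(tgt-c)/np.linalg.norm(tgt-c); ang=np.arctan2(u[1],u[0])
    a=np.degrees(ang)+90; a=(a+90)%180-90 if abs((a+90)%180-90-90)<46 else a%180   # tool y along the motion
    if not 40<a<140: a=np.degrees(ang)%180
    Q=qw(a); env.move_ptp([*c,.16],Q); env.gripper_close(20)
    h=env.line_to([*c,zt],feed=.08,force_limit=5)
    e=tgt-d*u; env.line_to([*e,zt],feed=.06); f=env.state()["ft_force"]
    env.line_to([*(e-back*u),zt],feed=.05); env.line_to([*(e-back*u),.17],feed=.15)
    print("tow hit",h,"a",round(a,1),"f",f.round(1),"t",env.state()["t"])
E
python3 - <<'E'
from circ import *
np.set_printoptions(precision=4,suppress=True)
tow([.4209,-.1794],[.5793,-.1762])
env.release()
f=look([.51,-.125,.085],np.pi/2,.2)
print(circ(f,proj(f,[.5793,-.1762,.1055]),.1055,.0495,vmax=240),circ(f,proj(f,[.4336,-.0757,.1055]),.1055,.0495))
cv2.imwrite("pics/g2.png",f["img"][:,:,::-1])
E
```

```text
tow hit False a 91.2 f [-1.6  0.8  0.8] t 74.0167
(array([ 0.5731, -0.1709]), np.float64(0.046271924392688804), 44, np.float64(2.6151018646419777)) (array([ 0.4334, -0.0758]), np.float64(0.04813747069572228), 177, np.float64(0.5181650006105751))
```

View pics/g2.png

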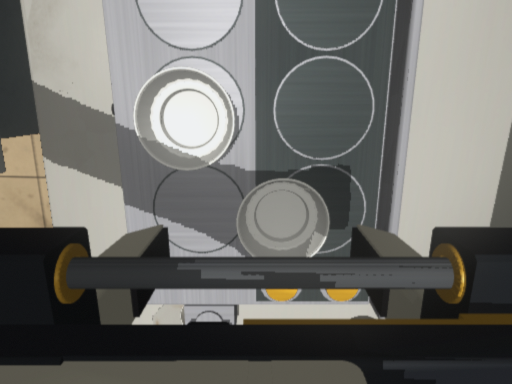

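Ramekin 1, at about (283,222), stopped short of its ring, whose centre is (322,208). The fingers are thinner at the tip than I assumed, so I measure from a better viewpoint and tow on.

```bash
python3 - <<'E'
from circ import *
np.set_printoptions(precision=4,suppress=True)
f=look([.54,-.195,.085],np.pi/2,.16); print(onz(f,0,0,.1)[:2])
g=env.grab_frame("wrist")
c,r,n,e=circ(g,proj(g,[.542,-.181,.1055]),.1055,.0495); ring=circ(g,proj(g,[.5793,-.1762,.0625]),.0625,.055,ring=True); print(c,r,n,e,ring)
E
```

```text
[ 0.3264 -0.0502]
[ 0.5342 -0.179 ] 0.04933922501196481 168 0.19851954601975835 (array([ 0.5793, -0.1761]), np.float64(0.05375467247664436), 117, np.float64(0.06790151014341578))
```

My sign was wrong: the fingers lead the centre, by a measured 27.6 mm. I'll correct it and tow again.

```bash
sed -i 's/d=.0175/d=.0276/; s/e=tgt-d\*u/e=tgt+d*u/' circ.py
python3 - <<'E'
from circ import *
np.set_printoptions(precision=4,suppress=True)
R1,R2=[.5793,-.1762],[.5765,-.0614]
tow([.5342,-.1790],R1); tow([.4334,-.0757],R2)
env.release()
for n,R in [(1,R1),(2,R2)]:
    f=look([R[0]-.03,R[1]-.015,.085],np.pi/2,.16)
    print(n,circ(f,proj(f,[*R,.1055]),.1055,.0495,band=.012),env.state()["t"]); save(f,f"e{n}.png")
m=np.hstack([cv2.resize(cv2.imread(f"pics/e{n}.png"),(400,300)) for n in (1,2)]); cv2.imwrite("pics/e.png",m)
E
```

```text
tow hit False a 93.6 f [-0.4 -0.5  1.2] t 82.275
tow hit False a 95.7 f [-0.8 -0.5  0.5] t 88.375
1 (array([ 0.579 , -0.1781]), np.float64(0.04946907774224509), 146, np.float64(0.04695200439528216)) 90.7083
2 (array([ 0.5764, -0.0619]), np.float64(0.04943212718172683), 156, np.float64(0.08109938434680553)) 91.4417
```

View pics/e.png

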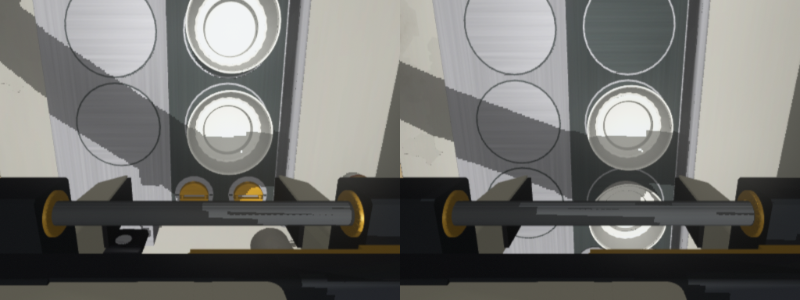

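Both ramekins are centred within 2 mm of their rings. Now I locate the cock's lever from the earlier close frame.

```bash
python3 - <<'E'
from h import *; import pickle
np.set_printoptions(precision=4,suppress=True)
env.move_ptp([.45,.1,.3],q(np.pi*.75)); f=look([.46,.2,.079],np.pi,.13); print(env.state()["eef_rot"].round(3))
for f in (pickle.load(open("F.pkl","rb"))[3,np.pi],f):
    m=cv2.inRange(f["img"],(0,0,0),(75,75,75))>0
    p=proj(f,[.46,.238,.079]); print("pred",p)
    for c,a,mm in blobs(m,150):
        if np.hypot(*(c-p))<90 and a<6000:
            ct=max(cv2.findContours(mm.astype(np.uint8),0,2)[0],key=cv2.contourArea); r=cv2.minAreaRect(ct); B=cv2.boxPoints(r)
            W=np.array([onz(f,*b,.0795)[:2] for b in B]); print(c,a,W.mean(0),[np.linalg.norm(W[1]-W[0]),np.linalg.norm(W[2]-W[1])],W.tolist())
    print("white thing",onz(f,433,30,0),"deck left edge",onz(f,300,150,.0625))
cv2.imwrite("pics/k.png",f["img"][:,:,::-1])
E
```

```text
[-0.01   1.     0.     0.001]
pred [381.2285 109.4393]
[377.9694 119.1794] 1600 [0.4671 0.2364] [np.float64(0.06255096712381925), np.float64(0.014996552382762304)] [[0.49706162615249416, 0.22606526575813723], [0.43473448179870794, 0.23135209513191213], [0.43695337233657794, 0.2461835855543169], [0.4996083209128041, 0.24185581079853752]]
white thing [0.3889 0.3049 0.    ] deck left edge [0.4938 0.1813 0.0625]
pred [304.2306 184.4464]
[303.3653 190.046 ] 1262 [0.4659 0.2374] [np.float64(0.06495555590458177), np.float64(0.01576788992568379)] [[0.49730854339081526, 0.22649688148780217], [0.43260494537628047, 0.23221253078134146], [0.4344690192298485, 0.24786984796459238], [0.4994165972730067, 0.24304586014497323]]
white thing [0.3176 0.3692 0.    ] deck left edge [0.432  0.2348 0.0625]
```

View pics/k.png

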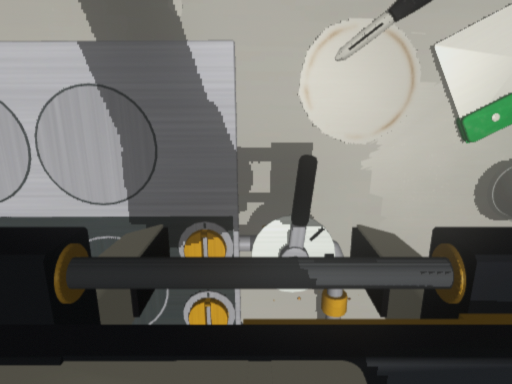

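The view shows the lever's black grip from (307,157) to (297,225), the dial hub at (294,257) and the cabinet edge at u≈236. That gives an axis near (0.535, 0.2315) and a lever angle of about 0.105 rad. I'll grip it a little off-centre on the outward side to clear the cabinet, then turn it.

```bash
cat > cock.py <<'E'
from h import *
A=np.array([.535,.2315]); 
def pose(v): p=np.pi+YAW-v; return A+.068*np.array([np.cos(p),np.sin(p)]),qw(np.degrees(p))
E
python3 - <<'E'
from cock import *
np.set_printoptions(precision=4,suppress=True)
c,Q=pose(.34); env.move_ptp([*c,.15],Q); print(env.state()["eef_rot"],Q)
h=env.line_to([*c,.0605],feed=.06,force_limit=6); print("hit",h,env.state()["tool_pos"])
if not h:
    env.gripper_close(25); env.wait(.2); s=env.state(); print(s["finger_gap"],s["ft_force"])
    for v in np.linspace(.34,np.pi/4+.01,9)[1:]:
        c,Q=pose(v); env.line_to([*c,.0605],feed=.03,orientation=Q)
    env.wait(.3); s=env.state(); print(s["ft_force"],s["finger_gap"]); env.release(); env.wait(.2)
    env.line_to([*c,.2],feed=.12)
    f=look([.47,.23,.079],np.pi,.13); p=proj(f,[*c,.079]); m=cv2.inRange(f["img"],(0,0,0),(75,75,75))>0
    for cc,a,mm in blobs(m,150):
        if np.hypot(*(cc-p))<60 and a<6000:
            ct=max(cv2.findContours(mm.astype(np.uint8),0,2)[0],key=cv2.contourArea); W=np.array([onz(f,*b,.0795)[:2] for b in cv2.boxPoints(cv2.minAreaRect(ct))])
            e=[W[1]-W[0],W[2]-W[1]]; e=max(e,key=np.linalg.norm); e=e*np.sign(e[1]); an=np.arctan2(e[1],e[0]); print(cc,a,W.mean(0),"len",np.linalg.norm(e),"v",np.pi+YAW-an)
print(env.state()["t"])
E
```

```text
[ 0.1564  0.9877 -0.0008 -0.0002] [np.float64(0.15719530136616383), np.float64(0.9875675355277739), 0, 0]
hit False [0.4706 0.2528 0.0609]
0.016009127247956667 [-1.4217  1.1794 -4.539 ]
[-3.8331  4.6125 -4.9354] 0.01586909658875374
[312.621  201.4335] 1211 [0.4837 0.2772] len 0.06373740138900065 v 0.7823316489474412
102.8583
```

The cock reads 0.78 rad. One last check of the ramekins, the locks and the key before handing in.

```bash
python3 - <<'E'
from circ import *
np.set_printoptions(precision=4,suppress=True)
for n,R in [(1,[.5793,-.1762]),(2,[.5765,-.0614])]:
    f=look([R[0]-.03,R[1]-.015,.085],np.pi/2,.16); print(n,circ(f,proj(f,[*R,.1055]),.1055,.0495,band=.012)[:3])
f=look([.4434,-.3275,.11],0); m=cv2.inRange(f["img"],(0,0,0),(38,38,38))>0; p=proj(f,[.4512,-.3324,.114])
for c,a,mm in blobs(m,300):
    if np.hypot(*(c-p))<40: x,y,w,h=cv2.boundingRect(mm.astype(np.uint8)); print("key",onz(f,x+w/2,y+h/2,.114),w,h)
import numpy as np
for n,(x,y,_) in LK.items():
    g=look([x,y,.0755],0); u,v=map(int,proj(g,[x+.0015,y,.073])); cv2.imwrite(f"pics/L{n}.png",cv2.resize(g["img"][v-40:v+40,u-40:u+40,::-1],(200,200),interpolation=2))
cv2.imwrite("pics/L.png",np.hstack([cv2.imread(f"pics/L{n}.png") for n in (1,2,3,4)])); print(env.state()["t"])
E
```

```text
1 (array([ 0.579 , -0.1781]), np.float64(0.049499522124828214), 147)
2 (array([ 0.5764, -0.0618]), np.float64(0.04947060382233613), 157)
key [ 0.4521 -0.3318  0.114 ] 16 70
110.3167
```

I've used all 14 pictures, so I check the lock angles numerically.

```bash
python3 - <<'E'
from meas import *
for n in (3,4,2,1):
    x,y,_=LK[n]; g=look([x,y,.0755],0); r=lock(g,[x+.0015,y,.0735],.0735); print(n,[(float(a),float(b)) for a,b,c in r[3][:5]])
print(env.state()["t"])
E
```

```text
3 [(30.4, 1.3), (20.2, 1.4), (18.8, 132.8), (18.6, 136.0), (17.1, 1.5)]
4 [(31.7, 1.3), (25.3, 143.1), (24.6, 2.5), (24.4, 2.1), (21.6, 1.2)]
2 [(31.1, 1.9), (20.0, 3.5), (17.4, 3.9), (15.8, 179.0), (15.8, 177.0)]
1 [(20.6, 45.3), (18.6, 137.2), (18.4, 2.7), (18.2, 2.1), (16.5, 1.0)]
113.7167
```

All the slots lie at 1.4° ± 1°, along the cabinet's x, so every lock is seated. I hand the job in.

```bash
python3 - <<'E'
from h import *
env.move_ptp([.45,-.1,.3],q(np.pi/2)); env.wait(.3); print(env.close_job(),env.state()["t"])
E
```

```text
the job is handed in; nothing more can be done
the job is handed in; nothing more can be done
```

The job is handed in, though no verdict came back: by my last measurements all four locks are seated, the key is in its holster, both ramekins present are within about 2 mm of their ring centres, and the gas cock is at about 45°.

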